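Find the solid brass candlestick and present it

ROBOT

A 7-joint arm with a two-finger parallel gripper is mounted at the origin on the work surface. World frame = base frame: x ahead of the robot, y to its left, z up, the work surface at z = 0. Lengths are in m, angles in degrees, forces in N, time in s.
With the tool pointing down it reaches from about 0.425 to 0.875 m from the base axis. Payload 4.7 kg.
Tool frame: the origin (TCP) lies on the centre line of the jaws, within the pads' length; the fingertips stand 19 mm ahead of it and the grasp point (between the pads) is the TCP; z points along the fingers, y is the line along which they close (so a half turn about z gives the same grasp; the last joint's range is limited). The gripper opens to 87 mm and grips with 3 to 60 N. Pads are 19 mm wide; open, the fingers measure 117 mm over their backs; the gripper's body (75 mm by 190 mm) begins 51 mm behind the grasp point.
Start: joints at [76.839, 18.392, -4.016, 83.108, 1.295, 78.541, -3.26], TCP at [0.157, -0.631, 0.242] pointing down, gripper open.
Joint ranges: [-163.93, 163.93], [-17.29, 119.83], [-79.2, 71.16], [3.27, 140.29], [-89.18, 269.18], [5.43, 117.66], [-154.24, 154.24]. Speed limits (degrees/s): [147.25, 147.25, 180, 180, 180, 180, 180].

INTERFACE

Orientations are given as [roll, pitch, yaw] about the fixed x, y, z axes, in that order (R = Rz(yaw) Ry(pitch) Rx(roll)).
In Python, from cell import env, imaging gives the robot as it stands.
- The arm moves only by the shell command python3 -m crank 'ROWS' [OPENING] [FORCE]. ROWS is JSON, a list of rows, each an object of numbers: "x", "y", "z": the shift along the tool's x, y, z in m; "turn": the turn about the tool's z in rad. In form: [{"x": .., "y": .., "z": .., "turn": ..}, ...]. A call has 1 to 12 rows; each row is the pose to reach, as a shift and turn from the pose commanded when the call began, along the tool's axes at that moment; what a row does not reach only later rows make up. A row lasts 1/8 s, in which the tool goes at most 62.5 mm and 10.7 degrees, less where a joint would pass 70% of its speed; a pose out of reach is approached as far as the arm can. A call with a gripper value outside its range is refused whole. OPENING is the finger opening in m, from 0 to 0.087, set as the call begins (- or left out, the last holds). The fingers move at their own pace and stop on an object; FORCE is the grip in N (left out, the last holds). Time passes only in rows, so rows that repeat a pose let the fingers close. It gives the time, the measured TCP pose, the force, the opening and the grip force at its end, in the units of the state.
- env.get_obs(): the state, without advancing time (a new reading comes with each control period).
- imaging.read_camera(name): name is "side" or "top"; returns the picture (420x560x3 uint8, red, green, blue); there is no depth.
- imaging.get_calibration(name): a dict with "camera_matrix" (3x3 intrinsics, pixels), "k1" (the pictures are not rectified: a ray, as slopes to the right and down, at radius r is drawn at 1 + k1 r^2 times it, then the intrinsics apply), "position" and "attitude" of the camera in the world. Camera axes: x right, y up, looking along -z (the intrinsics and any distortion apply to the point x, -y, -z); pixel columns grow to the right and rows downward; lengths in m; the calibration is good to about 2 mm. A picture is of the moment at which its call begins. get_calibration takes no time and is no camera call.
- env.sign_off(): hands the job in; it is judged then, once.
The state is a dict: "time_s": time; "qpos": joint angles; "joint_velocities": joint speeds; "effort": joint torques, N m; "tool_pos": TCP position; "tool_rot": TCP orientation; "force": force on the tool from outside, world axes, zero at the start; "wrist_torque": the same for the moment, N m; "grip_width": finger opening in m; "grasp_force": force on a finger pad.
Only numpy, scipy, OpenCV 4.12 (cv2) and the standard library are available. Lean on these libraries where they do the work, as an engineer would, in place of code of your own. Each camera call takes 0.05 s, during which the arm holds its last target. There are 200 camera calls.

TASK

Of the two look-alike brass candlesticks in the sprung stands one is solid and the other hollow: pull one straight up out of its stand, hold it up clear of the stand to feel its weight and set it down gently, upright, on the white marble board, then pull out the other, hold it up and compare. Leave the lighter standing upright on the board, and hold the heavier upright and still about 10 cm above the round marble drum (if the second is the heavier it may go straight there). Finish while still holding it there, without putting it down or letting go, and do not disturb the other wares.

Things in the scene. Friction and masses are not known exactly. Their poses are not given: they have to be found in the camera images.
- candlestick_p: brass candlestick, 125 mm high, upright: round foot 44 mm across and 8 mm high, a cone narrowing to a 22 mm stem, and from 82 mm up to the top a plain straight cylindrical cup 34 mm across, which is the place to grip. The two candlesticks look exactly alike; the hollow one has 0.28 to 0.41 kg, the solid one 0.51 to 0.72 kg; which is the heavier shows only in lifting. Either one may start in either stand. Origin: centre of the underside; z along its axis, up
- candlestick_q: brass candlestick, 125 mm high, upright: round foot 44 mm across and 8 mm high, a cone narrowing to a 22 mm stem, and from 82 mm up to the top a plain straight cylindrical cup 34 mm across, which is the place to grip. The two candlesticks look exactly alike; the hollow one has 0.28 to 0.41 kg, the solid one 0.51 to 0.72 kg; which is the heavier shows only in lifting. Either one may start in either stand. Origin: centre of the underside; z along its axis, up
- stand_left: fixed black marble stand on the left (+y), 110 x 80 x 25 mm, steel posts to 59 mm; origin: centre of its underside. A round recess in its middle (floor 20 mm above the table) holds a candlestick's foot; two sprung rollers along its x snap over it. Pulling straight up takes 7 N more than the weight in the first 10 mm; at 20 to 25 mm the rollers briefly push up by 15 N; free at 30 mm
- stand_right: fixed black marble stand on the right (-y), 110 x 80 x 25 mm, steel posts to 59 mm; origin: centre of its underside. A round recess in its middle (floor 20 mm above the table) holds a candlestick's foot; two sprung rollers along its x snap over it. Pulling straight up takes 7 N more than the weight in the first 10 mm; at 20 to 25 mm the rollers briefly push up by 15 N; free at 30 mm
- board: fixed white marble slab lying in the middle, nearer the robot: 120 mm (its x) by 240 mm (its y), 12 mm thick; origin: centre of its underside. Room for both candlesticks, side by side along its y
- drum: fixed low round marble drum beyond the board, 110 mm across, 20 mm high, brass band round its side; origin: centre of its underside
- brass_bowl: shallow open brass bowl, 90 mm across, 35 mm high; loose, not part of the job; origin: centre of its underside
- marble_ring: flat white marble ring, 80 mm across, 28 mm high, 28 mm hole; loose, not part of the job; origin: centre of its underside
- green_vase: upright fluted green marble vase, 78 mm across, 120 mm high; loose, not part of the job; origin: centre of its underside
- lacquer_box: dark red lacquer box, 110 x 80 mm, 51 mm high to its small white knob; loose, not part of the job; origin: centre of its underside
- bud_vase: small waisted brass bud vase, 48 mm across, 55 mm high; loose, not part of the job; origin: centre of its underside
- paperweight: black marble paperweight, 55 x 40 x 28 mm; loose, not part of the job; origin: centre of its underside
- tile_stack: three bonded stone sample tiles, 60 x 60 x 27 mm; loose, not part of the job; origin: centre of its underside
Not all that is in view belongs to the job. Leave any black or turquoise look-alike of the candlestick_q alone.

How it is judged (in metres and radians):
On the way, in this order (a step that is already met when the one before it is completed fails the run):
1. one candlestick is pulled out and held up clear of its stand (underside over 60 mm above the table) while the other still stands in its stand ((((z of candlestick_p in the frame of board above 0.06 m and contact force between candlestick_p and the fingers above 1 N and angle between candlestick_p's own z axis and vertical below 0.3 rad) and distance of candlestick_q from where it was at the start of the episode below 0.015 m) or ((z of candlestick_q in the frame of board above 0.06 m and contact force between candlestick_q and the fingers above 1 N and angle between candlestick_q's own z axis and vertical below 0.3 rad) and distance of candlestick_p from where it was at the start of the episode below 0.015 m))), for 0.4 s.
2. the first stands on the board and the other is held up in its turn ((((z of candlestick_p in the frame of board above 0.06 m and contact force between candlestick_p and the fingers above 1 N and angle between candlestick_p's own z axis and vertical below 0.3 rad) and (x of candlestick_q in the frame of board between -0.06 and 0.06 m and y of candlestick_q in the frame of board between -0.12 and 0.12 m and z of candlestick_q in the frame of board between 0.008 and 0.016 m and angle between candlestick_q's own z axis and vertical below 0.1 rad and contact force between candlestick_q and the fingers below 0.1 N)) or ((z of candlestick_q in the frame of board above 0.06 m and contact force between candlestick_q and the fingers above 1 N and angle between candlestick_q's own z axis and vertical below 0.3 rad) and (x of candlestick_p in the frame of board between -0.06 and 0.06 m and y of candlestick_p in the frame of board between -0.12 and 0.12 m and z of candlestick_p in the frame of board between 0.008 and 0.016 m and angle between candlestick_p's own z axis and vertical below 0.1 rad and contact force between candlestick_p and the fingers below 0.1 N)))), for 0.4 s.
At the end, for the whole second after the job is handed in: The heavier is held still, upright within 0.15 rad, within 35 mm of the drum's axis, its underside 50 to 180 mm above the drum's top; the lighter stands released and at rest, upright within 0.1 rad, its foot's centre on the board, pressing on it with under 4.5 N (the heavier would press more) (((horizontal distance between candlestick_p and drum below 0.035 m and z of candlestick_p in the frame of drum between 0.07 and 0.2 m and angle between candlestick_p's own z axis and vertical below 0.15 rad and contact force between candlestick_p and the fingers above 1 N and linear speed of candlestick_p below 0.03 m/s and (x of candlestick_q in the frame of board between -0.06 and 0.06 m and y of candlestick_q in the frame of board between -0.12 and 0.12 m and z of candlestick_q in the frame of board between 0.008 and 0.016 m and angle between candlestick_q's own z axis and vertical below 0.1 rad and contact force between candlestick_q and the fingers below 0.1 N) and linear speed of candlestick_q below 0.02 m/s and contact force between candlestick_q and board below 4.5 N) or (horizontal distance between candlestick_q and drum below 0.035 m and z of candlestick_q in the frame of drum between 0.07 and 0.2 m and angle between candlestick_q's own z axis and vertical below 0.15 rad and contact force between candlestick_q and the fingers above 1 N and linear speed of candlestick_q below 0.03 m/s and (x of candlestick_p in the frame of board between -0.06 and 0.06 m and y of candlestick_p in the frame of board between -0.12 and 0.12 m and z of candlestick_p in the frame of board between 0.008 and 0.016 m and angle between candlestick_p's own z axis and vertical below 0.1 rad and contact force between candlestick_p and the fingers below 0.1 N) and linear speed of candlestick_p below 0.02 m/s and contact force between candlestick_p and board below 4.5 N))); the arm keeps its last pose, push and grip.
It fails at once if another ware is shoved aside (more than 30 mm) or knocked over (distance of any of brass_bowl, marble_ring, green_vase, lacquer_box, bud_vase, paperweight, tile_stack from where it was at the start of the episode above 0.03 m or angle between any of brass_bowl, marble_ring, green_vase, lacquer_box, bud_vase, paperweight, tile_stack's own z axis and vertical above 0.4 rad).
It fails at once if a candlestick is knocked over (angle between any of candlestick_p, candlestick_q's own z axis and vertical above 0.7 rad).
It fails at once if a candlestick is banged down on the board (more than 70 N) (contact force between any of candlestick_p, candlestick_q and board above 70 N).
It also fails if it takes over 72 s, if anything falls off the work surface, if the arm or the gripper's body presses on something with over 40 N, if the wrist force passes 120 N, or if a joint passes its speed limit or range.

## Working session

There is one attempt and no reset: what is moved stays moved. The work goes in short steps, Python scripts to look and compute and a shell command to move; the robot and the scene stay as the last step left them, time stands still between calls to the robot, and variables do not carry over. Pictures are saved under pics/ and viewed, at most 10 in all, crops included, and the job is handed in when it is done.

```bash
mkdir -p pics; ls; python3 - <<'E'
from cell import env, imaging
import cv2
o=env.get_obs(); print(o)
for n in("side","top"):
    im=imaging.read_camera(n); cv2.imwrite(f"pics/{n}0.png",im[:,:,::-1]); print(imaging.get_calibration(n))
E
```

```text
pics
{'time_s': 0.0, 'qpos': array([76.83960566, 18.44131331, -4.01654609, 83.17556915,  1.29421322,
       78.54058688, -3.26004903]), 'joint_velocities': array([-0.05542607,  0.05600505,  0.03981144,  0.10579816,  0.06441389,
       -0.04701942, -0.00032802]), 'effort': array([ 1.25288334e-03, -4.91288495e+01, -4.03160099e-01, -3.12533319e+01,
       -6.40672515e-02,  4.36609774e-02,  1.81496566e-04]), 'tool_pos': array([ 0.15674092, -0.6302796 ,  0.24043022]), 'tool_rot': array([-1.79887736e+02,  4.66459222e-03,  1.39709202e+01]), 'force': array([ 0.76385874,  0.95928727, -0.87805406]), 'wrist_torque': array([-0.03543888, -0.08307354,  0.00766731]), 'grasp_force': 0.0, 'grip_width': 0.0870314572149765}
{'camera_matrix': array([[486.5204725 ,   0.        , 277.00160755],
       [  0.        , 486.5204725 , 206.53978278],
       [  0.        ,   0.        ,   1.        ]]), 'k1': 0.048453259417712745, 'position': array([0.26263018, 0.75288283, 0.91505794]), 'attitude': array([ 4.43078024e+01, -1.35854659e-01, -1.59662239e+02])}
{'camera_matrix': array([[421.37872585,   0.        , 279.99954553],
       [  0.        , 421.37872585, 210.45510701],
       [  0.        ,   0.        ,   1.        ]]), 'k1': -0.050891987769918746, 'position': array([ 0.44811109, -0.02593147,  1.25904438]), 'attitude': array([  4.49816868,   0.59909438, -90.69092652])}
```

View pics/top0.png

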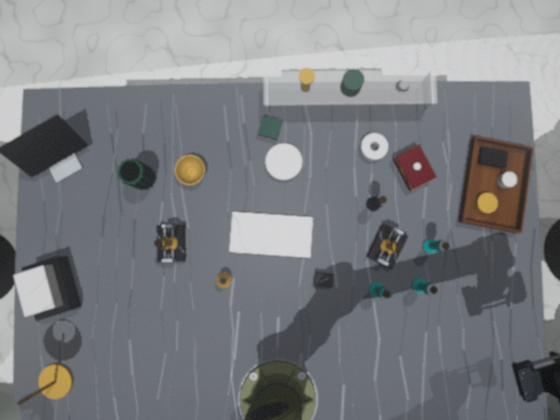

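View pics/side0.png

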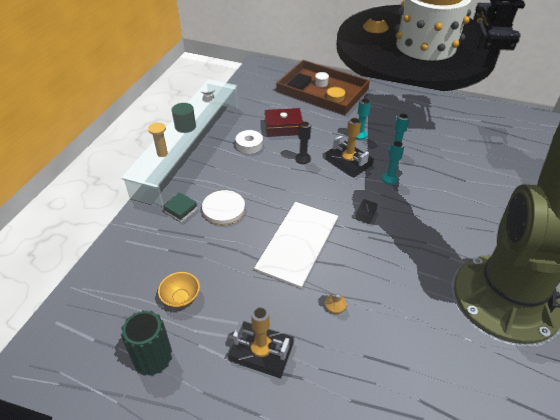

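The pictures show the left stand at about (170,243) in the top view and (260,345) in the side view. The right stand is at (387,245) and (350,150). The board is at (271,235) and the drum at (284,162) in the top view. The black and turquoise look-alikes stand around the right stand, so I'll zoom in there.

```bash
cat > h.py <<'E'
import numpy as np, cv2
from scipy.spatial.transform import Rotation as R
from cell import env, imaging
def ray(n,uv):
    c=imaging.get_calibration(n);K=c["camera_matrix"];k=c["k1"]
    d=(np.array(uv,float)-K[:2,2])/[K[0,0],K[1,1]];s=d.copy()
    for _ in range(20): s=d/(1+k*(s@s))
    return np.array(c["position"]),R.from_euler("xyz",c["attitude"],degrees=True).apply([s[0],-s[1],-1])
def plane(n,uv,z):
    p,d=ray(n,uv);return p+d*(z-p[2])/d[2]
def proj(n,P):
    c=imaging.get_calibration(n);K=c["camera_matrix"]
    q=R.from_euler("xyz",c["attitude"],degrees=True).inv().apply(np.array(P)-c["position"])
    s=np.array([q[0],-q[1]])/-q[2];s=s*(1+c["k1"]*(s@s));return K[:2,:2]@s+K[:2,2]
def tri(a,b):
    (p,d),(q,e)=ray("top",a),ray("side",b)
    t=np.linalg.lstsq(np.c_[d,-e],q-p,rcond=None)[0]
    A,B=p+t[0]*d,q+t[1]*e;return (A+B)/2,np.linalg.norm(A-B)
E
python3 - <<'E'
import cv2,numpy as np
from h import *
t=cv2.imread("pics/top0.png");s=cv2.imread("pics/side0.png")
z=lambda im,u,v,w:cv2.resize(im[v:v+w*3//4,u:u+w],(400,300),interpolation=cv2.INTER_CUBIC)
m=np.vstack([np.hstack([z(t,135,215,72),z(t,350,215,72)]),np.hstack([z(s,212,290,100),z(s,305,105,100)])])
cv2.imwrite("pics/zoom.png",m)
# board, drum
for n,z,u,v,w,h in(("top",.012,225,205,95,60),("side",.012,250,198,95,90),("top",.02,260,140,48,44),("side",.02,195,185,55,45)):
    im={"top":t,"side":s}[n][v:v+h,u:u+w].min(2)
    _,b=cv2.threshold(im,0,255,cv2.THRESH_OTSU)
    c=max(cv2.findContours(b,0,2)[0],key=cv2.contourArea)
    P=np.array([plane(n,q[0]+[u,v],z)[:2] for q in c],np.float32)
    print(n,z,cv2.minAreaRect(P*1000))
E
```

```text
top 0.012 ((476.2571716308594, 14.438560485839844), (240.88328552246094, 119.49481201171875), 85.3796157836914)
side 0.012 ((480.2657470703125, 15.144660949707031), (239.64610290527344, 121.07669830322266), 85.3750991821289)
top 0.02 ((693.6148681640625, -26.33197021484375), (108.27452850341797, 108.2780532836914), 44.48554611206055)
side 0.02 ((697.2282104492188, -25.384723663330078), (108.97795104980469, 108.00983428955078), 7.158046245574951)
```

View pics/zoom.png

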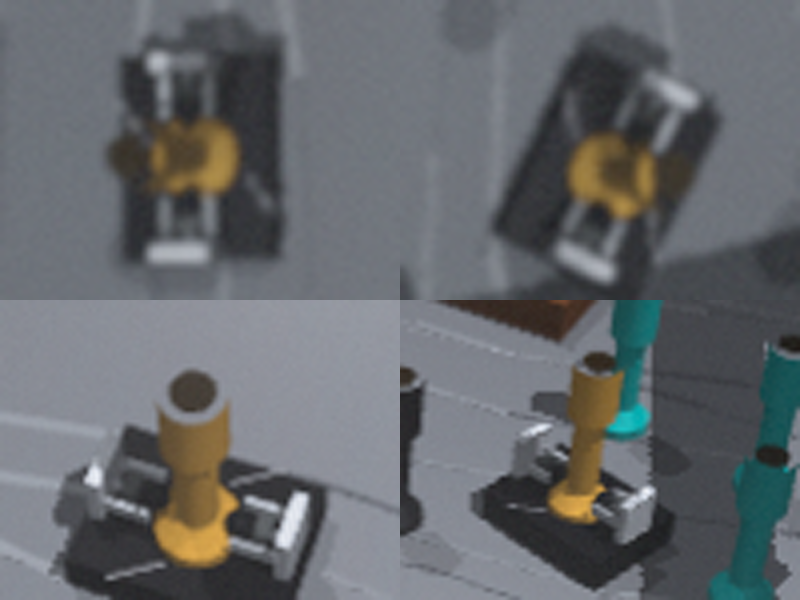

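The zoom shows both cup tops: left at top-view (158.0,243.4) and side-view (260.3,312.5), right at (399.5,245.6) and (354.5,120.5). The posts are low, so the grip direction is free. I'll triangulate.

```bash
python3 - <<'E'
from h import *
np.set_printoptions(precision=4,suppress=True)
for k,a,b in(("L",(158,243.4),(260.3,312.5)),("R",(399.5,245.6),(354.5,120.5))):
    print(k,tri(a,b),plane("top",a,.145),plane("side",b,.145))
t=cv2.imread("pics/top0.png");s=cv2.imread("pics/side0.png")
# foot of sticks: bright orange mask centroid, plane ~.024
for k,im,n,u,v,w,h in(("L",t,"top",150,225,40,35),("R",t,"top",370,225,35,40)):
    hsv=cv2.cvtColor(im,cv2.COLOR_BGR2HSV)[v:v+h,u:u+w]
    m=cv2.inRange(hsv,(10,90,110),(30,255,255));c=max(cv2.findContours(m,0,2)[0],key=cv2.contourArea)
    (x,y),r=cv2.minEnclosingCircle(c);print(k,"foot",x+u,y+v,r,plane(n,(x+u,y+v),.026))
for nm,uv in(("black",(373,203)),("tq1",(428,246)),("tq2",(376,290)),("tq3",(418,287)),("paperw",(323,279)),("bud",(223,281))): print(nm,plane("top",uv,.0)[:2])
E
```

```text
L (array([0.4546, 0.3104, 0.1452]), np.float64(0.00476358018570872)) [0.4523 0.3098 0.145 ] [0.457  0.3108 0.145 ]
R (array([ 0.4398, -0.3302,  0.1418]), np.float64(0.002015827449661698)) [ 0.4388 -0.3295  0.145 ] [ 0.44   -0.3254  0.145 ]
L foot 170.5 243.5 7.106435298919678 [0.4521 0.3085 0.026 ]
R foot 388.0 246.3333339691162 7.490834712982178 [ 0.4362 -0.3282  0.026 ]
black [ 0.5662 -0.2934]
tq1 [ 0.4351 -0.4547]
tq2 [ 0.3075 -0.2952]
tq3 [ 0.3143 -0.4205]
paperw [ 0.342  -0.1389]
bud [0.3394 0.1578]
```

```bash
python3 -m crank '[{"x":0.04,"y":-0.026},{"x":0.087,"y":-0.056},{"x":0.13,"y":-0.084},{"x":0.174,"y":-0.112},{"x":0.217,"y":-0.14},{"x":0.26,"y":-0.168},{"x":0.304,"y":-0.196},{"x":0.347,"y":-0.2245},{"x":0.347,"y":-0.2245},{"x":0.347,"y":-0.2245}]' 0.087 58; python3 - <<'E'
from h import *
o=env.get_obs();print(o["qpos"],o["tool_pos"])
for n in("side","top"):cv2.imwrite(f"pics/{n}1.png",imaging.read_camera(n)[:,:,::-1])
t=cv2.imread("pics/top1.png");s=cv2.imread("pics/side1.png")
z=lambda im,u,v,w:cv2.resize(im[v:v+w*3//4,u:u+w],(400,300),interpolation=cv2.INTER_CUBIC)
cv2.imwrite("pics/z1.png",np.hstack([z(t,300,170,200),z(s,290,60,130)]))
E
```

```text
[76.83818857 18.43543957 -4.01626109 83.16926224  1.29586144 78.53977046
 -3.26116224] [ 0.15675918 -0.63033311  0.24055201]invalid input
```

View pics/z1.png

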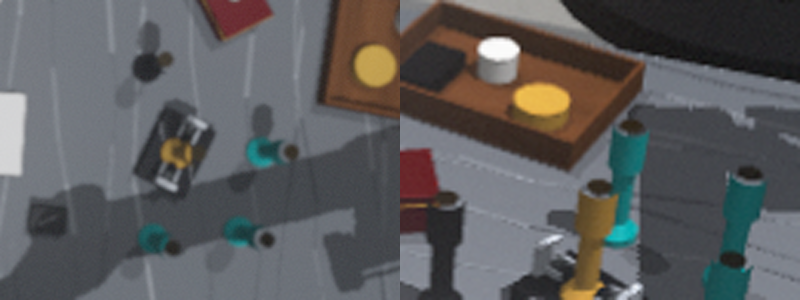

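The call was refused and the arm hasn't moved, so the view is unchanged. Each row probably needs all four keys.

```bash
python3 -m crank '[{"x":0.04,"y":-0.026,"z":0,"turn":0},{"x":0.087,"y":-0.056,"z":0,"turn":0},{"x":0.13,"y":-0.084,"z":0,"turn":0},{"x":0.174,"y":-0.112,"z":0,"turn":0},{"x":0.217,"y":-0.14,"z":0,"turn":0},{"x":0.26,"y":-0.168,"z":0,"turn":0},{"x":0.304,"y":-0.196,"z":0,"turn":0},{"x":0.347,"y":-0.2245,"z":0,"turn":0},{"x":0.347,"y":-0.2245,"z":0,"turn":0},{"x":0.347,"y":-0.2245,"z":0,"turn":0}]' 0.087 58; python3 - <<'E'
from h import *
o=env.get_obs();print(o["qpos"],o["tool_pos"])
for n in("side","top"):cv2.imwrite(f"pics/{n}1.png",imaging.read_camera(n)[:,:,::-1])
t=cv2.imread("pics/top1.png");s=cv2.imread("pics/side1.png")
z=lambda im,u,v,w:cv2.resize(im[v:v+w*3//4,u:u+w],(400,300),interpolation=cv2.INTER_CUBIC)
cv2.imwrite("pics/z2.png",np.hstack([z(t,300,170,200),z(s,290,60,130)]))
E
```

```text
time_s: 1.45
tool_pos: [0.439, -0.3296, 0.2414]
tool_rot: [180.0, 0.1, 14.0]
force: [-0.2, -0.8, 0.4]
grip_width: 0.0868
grasp_force: 0.0
[ 52.59095198   7.12880909 -20.06331533  97.08805029   2.56346797
  76.24958959 -43.96722041] [ 0.43896325 -0.32958279  0.24136468]
```

View pics/z2.png

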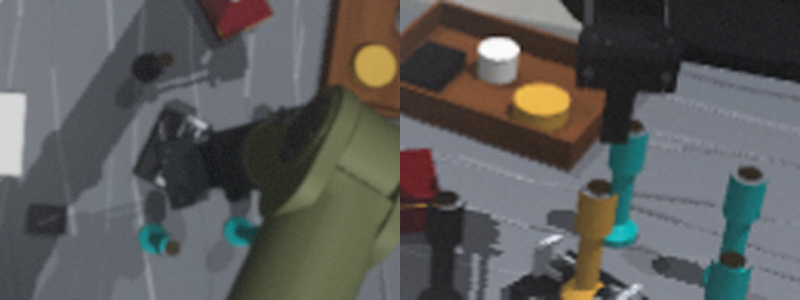

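The gripper is over the right candlestick, and nothing is in its way on the way down.

```bash
python3 -m crank '[{"x":0,"y":0,"z":0.03,"turn":0},{"x":0,"y":0,"z":0.06,"turn":0},{"x":0,"y":0,"z":0.09,"turn":0},{"x":0,"y":0,"z":0.11,"turn":0},{"x":0,"y":0,"z":0.119,"turn":0},{"x":0,"y":0,"z":0.119,"turn":0},{"x":0,"y":0,"z":0.119,"turn":0}]' 0.087 58; python3 - <<'E'
from h import *
cv2.imwrite("pics/side2.png",imaging.read_camera("side")[:,:,::-1])
s=cv2.imread("pics/side2.png")
cv2.imwrite("pics/z3.png",cv2.resize(s[70:190,290:450],(640,480),interpolation=cv2.INTER_CUBIC))
E
```

```text
time_s: 2.42
tool_pos: [0.4398, -0.3299, 0.1236]
tool_rot: [179.9, -0.1, 13.9]
force: [0.5, -0.4, -0.2]
grip_width: 0.0871
grasp_force: 0.0
```

View pics/z3.png

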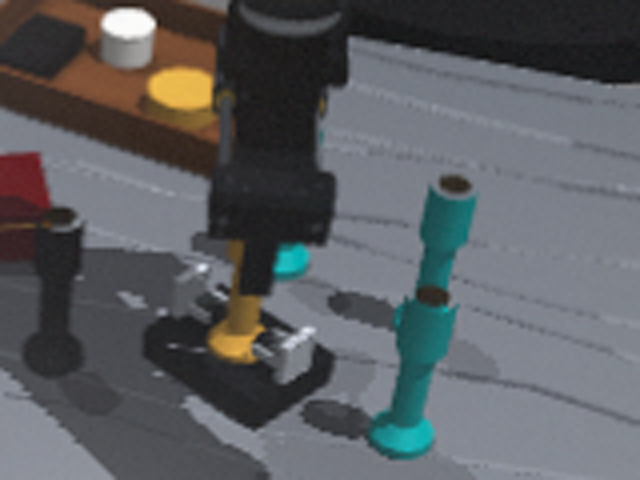

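The near finger sits over the leaning cup axis at about (256,265), so it is centred. Closing now.

```bash
python3 -m crank '[{"x":0,"y":0,"z":0,"turn":0},{"x":0,"y":0,"z":0,"turn":0},{"x":0,"y":0,"z":0,"turn":0},{"x":0,"y":0,"z":0,"turn":0},{"x":0,"y":0,"z":0,"turn":0},{"x":0,"y":0,"z":0,"turn":0},{"x":0,"y":0,"z":0,"turn":0},{"x":0,"y":0,"z":0,"turn":0}]' 0.0 58
```

```text
time_s: 3.48
tool_pos: [0.4394, -0.329, 0.1224]
tool_rot: [-180.0, 0.0, 14.0]
force: [-0.4, 1.2, 0.3]
grip_width: 0.033
grasp_force: 57.9
```

```bash
python3 -m crank '[{"x":0,"y":0,"z":-0.005,"turn":0},{"x":0,"y":0,"z":-0.012,"turn":0},{"x":0,"y":0,"z":-0.02,"turn":0},{"x":0,"y":0,"z":-0.028,"turn":0},{"x":0,"y":0,"z":-0.04,"turn":0},{"x":0,"y":0,"z":-0.07,"turn":0},{"x":0,"y":0,"z":-0.11,"turn":0},{"x":0,"y":0,"z":-0.14,"turn":0},{"x":0,"y":0,"z":-0.14,"turn":0},{"x":0,"y":0,"z":-0.14,"turn":0},{"x":0,"y":0,"z":-0.14,"turn":0},{"x":0,"y":0,"z":-0.14,"turn":0}]' - 58
python3 -m crank '[{"x":0,"y":0,"z":0,"turn":0},{"x":0,"y":0,"z":0,"turn":0},{"x":0,"y":0,"z":0,"turn":0}]'
python3 - <<'E'
from h import *
f=[]
for i in range(6):
    imaging.read_camera("side"); f.append(env.get_obs()["force"][2])
print(f,np.mean(f),env.get_obs()["tool_pos"])
E
```

```text
time_s: 4.97
tool_pos: [0.4389, -0.3289, 0.2612]
tool_rot: [-179.9, 0.1, 14.0]
force: [0.2, -0.3, -5.4]
grip_width: 0.0328
grasp_force: 57.9
time_s: 5.35
tool_pos: [0.4394, -0.3292, 0.2625]
tool_rot: [180.0, 0.0, 14.0]
force: [0.1, 0.7, -5.1]
grip_width: 0.0327
grasp_force: 57.9
[np.float64(-4.959798939731471), np.float64(-4.981428435557563), np.float64(-5.463609064362618), np.float64(-5.402675738177131), np.float64(-5.087044636071715), np.float64(-5.8376068548709314)] -5.288693944795239 [ 0.43942696 -0.32918311  0.26258988]
```

```bash
python3 -m crank '[{"x":0.008,"y":-0.02,"z":0,"turn":0},{"x":0.023,"y":-0.06,"z":0,"turn":0},{"x":0.039,"y":-0.103,"z":0,"turn":0},{"x":0.056,"y":-0.148,"z":0,"turn":0},{"x":0.072,"y":-0.19,"z":0,"turn":0},{"x":0.087,"y":-0.23,"z":0,"turn":0},{"x":0.096,"y":-0.252,"z":0,"turn":0},{"x":0.098,"y":-0.258,"z":0,"turn":0},{"x":0.098,"y":-0.258,"z":0,"turn":0}]'
python3 -m crank '[{"x":0,"y":0,"z":0.02,"turn":0},{"x":0,"y":0,"z":0.05,"turn":0},{"x":0,"y":0,"z":0.08,"turn":0},{"x":0,"y":0,"z":0.11,"turn":0},{"x":0,"y":0,"z":0.13,"turn":0},{"x":0,"y":0,"z":0.14,"turn":0},{"x":0,"y":0,"z":0.143,"turn":0},{"x":0,"y":0,"z":0.143,"turn":0},{"x":0,"y":0,"z":0.143,"turn":0}]'
python3 - <<'E'
from h import *
cv2.imwrite("pics/side3.png",imaging.read_camera("side")[:,:,::-1])
s=cv2.imread("pics/side3.png")
cv2.imwrite("pics/z4.png",cv2.resize(s[120:300,220:460],(720,540),interpolation=cv2.INTER_CUBIC))
E
```

```text
time_s: 6.78
tool_pos: [0.472, -0.0553, 0.2626]
tool_rot: [180.0, 0.0, 14.0]
force: [0.2, -0.7, -5.0]
grip_width: 0.0328
grasp_force: 57.9
time_s: 7.9
tool_pos: [0.4729, -0.0553, 0.1204]
tool_rot: [179.9, -0.1, 14.0]
force: [0.7, 0.3, -5.4]
grip_width: 0.0327
grasp_force: 57.9
```

View pics/z4.png

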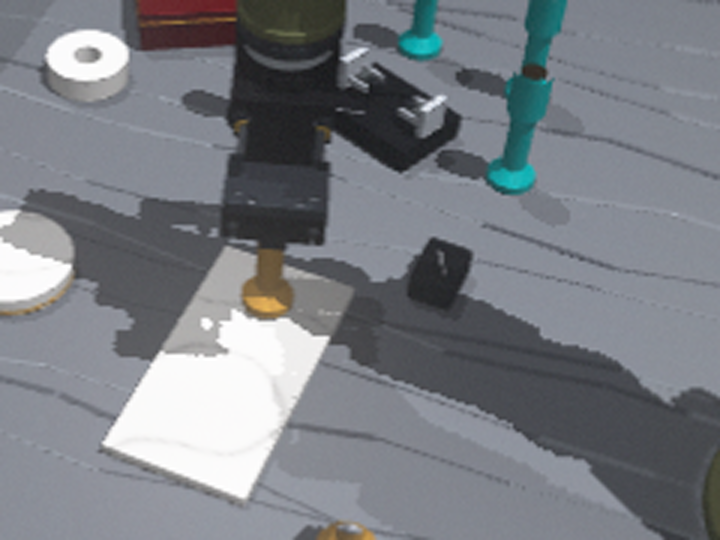

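The candlestick is upright with its foot just over the far end of the board, at (268,298) in the crop. I'll lower it in 1 mm steps.

```bash
python3 -m crank '[{"x":0,"y":0,"z":0.001,"turn":0},{"x":0,"y":0,"z":0.002,"turn":0},{"x":0,"y":0,"z":0.003,"turn":0},{"x":0,"y":0,"z":0.004,"turn":0},{"x":0,"y":0,"z":0.004,"turn":0}]'
python3 -m crank '[{"x":0,"y":0,"z":0.0005,"turn":0},{"x":0,"y":0,"z":0.001,"turn":0},{"x":0,"y":0,"z":0.001,"turn":0}]'
```

```text
time_s: 8.57
tool_pos: [0.4721, -0.0551, 0.1154]
tool_rot: [-180.0, 0.0, 14.0]
force: [0.5, 0.7, -4.7]
grip_width: 0.0332
grasp_force: 57.9
time_s: 8.95
tool_pos: [0.4722, -0.0552, 0.1145]
tool_rot: [180.0, 0.0, 14.0]
force: [-0.7, -0.2, -5.4]
grip_width: 0.0326
grasp_force: 57.9
```

```bash
python3 -m crank '[{"x":0,"y":0,"z":0.0005,"turn":0},{"x":0,"y":0,"z":0.001,"turn":0},{"x":0,"y":0,"z":0.001,"turn":0}]'
python3 -m crank '[{"x":0,"y":0,"z":0.0005,"turn":0},{"x":0,"y":0,"z":0.001,"turn":0},{"x":0,"y":0,"z":0.001,"turn":0}]'
```

```text
time_s: 9.32
tool_pos: [0.4726, -0.0551, 0.1144]
tool_rot: [180.0, -0.0, 14.0]
force: [-2.2, 1.2, 5.8]
grip_width: 0.0333
grasp_force: 57.9
time_s: 9.7
tool_pos: [0.4728, -0.055, 0.1143]
tool_rot: [179.9, -0.0, 14.0]
force: [-4.1, 1.8, 12.0]
grip_width: 0.0329
grasp_force: 57.9
```

It has made contact. I'll ease off 1.5 mm, open and rise.

```bash
python3 -m crank '[{"x":0,"y":0,"z":-0.001,"turn":0},{"x":0,"y":0,"z":-0.0015,"turn":0},{"x":0,"y":0,"z":-0.0015,"turn":0}]'
python3 -m crank '[{"x":0,"y":0,"z":0,"turn":0},{"x":0,"y":0,"z":0,"turn":0},{"x":0,"y":0,"z":0,"turn":0},{"x":0,"y":0,"z":0,"turn":0},{"x":0,"y":0,"z":-0.02,"turn":0},{"x":0,"y":0,"z":-0.06,"turn":0},{"x":0,"y":0,"z":-0.11,"turn":0},{"x":0,"y":0,"z":-0.13,"turn":0},{"x":0,"y":0,"z":-0.13,"turn":0}]' 0.087 58
python3 - <<'E'
from h import *
f=[]
for i in range(5): imaging.read_camera("side"); f.append(env.get_obs()["force"][2])
print(np.mean(f),env.get_obs()["tool_pos"],env.get_obs()["qpos"])
E
```

```text
time_s: 10.07
tool_pos: [0.4726, -0.0551, 0.1144]
tool_rot: [180.0, -0.0, 14.0]
force: [-1.7, 1.3, 5.0]
grip_width: 0.0329
grasp_force: 57.9
time_s: 11.2
tool_pos: [0.4733, -0.0553, 0.2455]
tool_rot: [179.9, -0.2, 14.0]
force: [0.2, -0.1, -0.7]
grip_width: 0.0869
grasp_force: 0.0
-0.11533828914078251 [ 0.47142932 -0.05507702  0.24251761] [ 39.2691461   -2.01062282 -34.64779425 105.75926627  -1.20701121
  76.04836604 -71.09681334]
```

The first candlestick weighs about 5.2 N and is standing released. Next is the left stand.

```bash
python3 -m crank '[{"x":0.005,"y":-0.025,"z":0,"turn":0},{"x":0.014,"y":-0.07,"z":0,"turn":0},{"x":0.023,"y":-0.118,"z":0,"turn":0},{"x":0.033,"y":-0.166,"z":0,"turn":0},{"x":0.042,"y":-0.214,"z":0,"turn":0},{"x":0.052,"y":-0.262,"z":0,"turn":0},{"x":0.062,"y":-0.31,"z":0,"turn":0},{"x":0.069,"y":-0.345,"z":0,"turn":0},{"x":0.071,"y":-0.358,"z":0,"turn":0},{"x":0.071,"y":-0.358,"z":0,"turn":0},{"x":0.071,"y":-0.358,"z":0,"turn":0}]'
python3 - <<'E'
from h import *
print(env.get_obs()["qpos"],env.get_obs()["tool_pos"])
t=imaging.read_camera("top")[:,:,::-1];s=imaging.read_camera("side")[:,:,::-1]
cv2.imwrite("pics/side4.png",s)
z=lambda im,u,v,w:cv2.resize(np.ascontiguousarray(im[v:v+w*3//4,u:u+w]),(400,300),interpolation=cv2.INTER_CUBIC)
cv2.imwrite("pics/z5.png",np.hstack([z(t,100,150,240),z(s,200,200,200)]))
E
```

```text
time_s: 12.82
tool_pos: [0.4553, 0.3075, 0.2436]
tool_rot: [179.9, 0.0, 13.8]
force: [-0.7, -0.7, -0.1]
grip_width: 0.0871
grasp_force: 0.0
[  12.89030929   12.23867409  -56.09294074   95.85661422   10.44102054
   77.5216183  -121.04486452] [0.45533717 0.30751858 0.24358896]
```

View pics/z5.png

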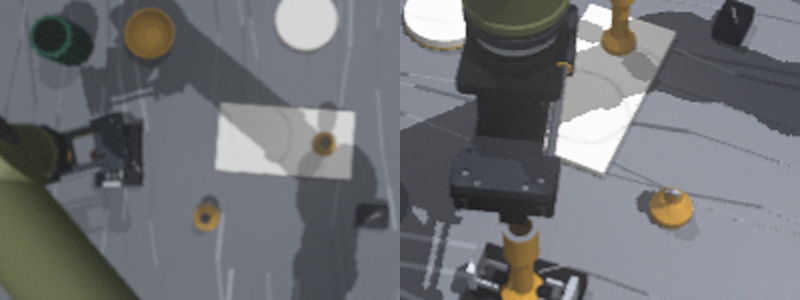

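The first candlestick stands upright on the board, and the gripper is over the left one. Descending and gripping.

```bash
python3 -m crank '[{"x":0,"y":-0.002,"z":0.03,"turn":0},{"x":0,"y":-0.002,"z":0.06,"turn":0},{"x":0,"y":-0.002,"z":0.09,"turn":0},{"x":0,"y":-0.002,"z":0.11,"turn":0},{"x":0,"y":-0.002,"z":0.12,"turn":0},{"x":0,"y":-0.002,"z":0.12,"turn":0},{"x":0,"y":-0.002,"z":0.12,"turn":0}]'
python3 -m crank '[{"x":0,"y":0,"z":0,"turn":0},{"x":0,"y":0,"z":0,"turn":0},{"x":0,"y":0,"z":0,"turn":0},{"x":0,"y":0,"z":0,"turn":0},{"x":0,"y":0,"z":0,"turn":0},{"x":0,"y":0,"z":0,"turn":0},{"x":0,"y":0,"z":0,"turn":0},{"x":0,"y":0,"z":0,"turn":0}]' 0.0 58
```

```text
time_s: 13.8
tool_pos: [0.4548, 0.3118, 0.125]
tool_rot: [-180.0, -0.1, 14.0]
force: [-0.4, -0.3, 0.2]
grip_width: 0.0871
grasp_force: 0.0
time_s: 14.8
tool_pos: [0.4543, 0.3111, 0.1239]
tool_rot: [180.0, 0.0, 14.0]
force: [0.1, -0.0, 0.9]
grip_width: 0.0328
grasp_force: 58.0
```

```bash
python3 -m crank '[{"x":0,"y":0,"z":-0.005,"turn":0},{"x":0,"y":0,"z":-0.012,"turn":0},{"x":0,"y":0,"z":-0.02,"turn":0},{"x":0,"y":0,"z":-0.028,"turn":0},{"x":0,"y":0,"z":-0.04,"turn":0},{"x":0,"y":0,"z":-0.07,"turn":0},{"x":0,"y":0,"z":-0.11,"turn":0},{"x":0,"y":0,"z":-0.14,"turn":0},{"x":0,"y":0,"z":-0.14,"turn":0},{"x":0,"y":0,"z":-0.14,"turn":0},{"x":0,"y":0,"z":-0.14,"turn":0},{"x":0,"y":0,"z":-0.14,"turn":0}]' - 58
python3 -m crank '[{"x":0,"y":0,"z":0,"turn":0},{"x":0,"y":0,"z":0,"turn":0},{"x":0,"y":0,"z":0,"turn":0}]'
python3 - <<'E'
from h import *
f=[]
for i in range(6):
    imaging.read_camera("side"); f.append(env.get_obs()["force"][2])
print(np.mean(f),env.get_obs()["tool_pos"],env.get_obs()["qpos"])
E
```

```text
time_s: 16.3
tool_pos: [0.4538, 0.311, 0.2629]
tool_rot: [180.0, 0.1, 14.0]
force: [-0.0, -0.2, -3.6]
grip_width: 0.0328
grasp_force: 58.0
time_s: 16.68
tool_pos: [0.4542, 0.3114, 0.264]
tool_rot: [180.0, 0.0, 14.0]
force: [-0.0, 0.5, -3.8]
grip_width: 0.0327
grasp_force: 58.0
-3.6816256584436946 [0.45426993 0.31133228 0.26402876] [  13.02448449   11.69274943  -56.60607327   93.99282985    9.91000768
   79.66315406 -120.85639431]
```

The second weighs 3.7 N, so it is the lighter. It goes on the +y half of the board.

```bash
python3 -m crank '[{"x":-0.002,"y":0.018,"z":0,"turn":0},{"x":-0.006,"y":0.055,"z":0,"turn":0},{"x":-0.011,"y":0.1,"z":0,"turn":0},{"x":-0.016,"y":0.145,"z":0,"turn":0},{"x":-0.021,"y":0.19,"z":0,"turn":0},{"x":-0.025,"y":0.22,"z":0,"turn":0},{"x":-0.026,"y":0.227,"z":0,"turn":0},{"x":-0.026,"y":0.227,"z":0,"turn":0}]'
python3 -m crank '[{"x":0,"y":0,"z":0.02,"turn":0},{"x":0,"y":0,"z":0.05,"turn":0},{"x":0,"y":0,"z":0.08,"turn":0},{"x":0,"y":0,"z":0.11,"turn":0},{"x":0,"y":0,"z":0.13,"turn":0},{"x":0,"y":0,"z":0.14,"turn":0},{"x":0,"y":0,"z":0.142,"turn":0},{"x":0,"y":0,"z":0.144,"turn":0},{"x":0,"y":0,"z":0.145,"turn":0},{"x":0,"y":0,"z":0.145,"turn":0}]'
python3 -m crank '[{"x":0,"y":0,"z":0.0005,"turn":0},{"x":0,"y":0,"z":0.001,"turn":0},{"x":0,"y":0,"z":0.0015,"turn":0},{"x":0,"y":0,"z":0.0015,"turn":0}]'
```

```text
time_s: 17.98
tool_pos: [0.4837, 0.0854, 0.2641]
tool_rot: [-180.0, -0.0, 14.0]
force: [0.2, -0.0, -3.4]
grip_width: 0.0325
grasp_force: 58.0
time_s: 19.23
tool_pos: [0.4841, 0.0847, 0.1194]
tool_rot: [180.0, -0.0, 14.0]
force: [0.2, -1.0, -3.9]
grip_width: 0.0326
grasp_force: 58.0
time_s: 19.73
tool_pos: [0.4837, 0.0848, 0.1175]
tool_rot: [180.0, 0.0, 14.0]
force: [0.2, 0.0, -3.4]
grip_width: 0.0328
grasp_force: 58.0
```

```bash
python3 -m crank '[{"x":0,"y":0,"z":0.0005,"turn":0},{"x":0,"y":0,"z":0.001,"turn":0},{"x":0,"y":0,"z":0.001,"turn":0}]'
python3 -m crank '[{"x":0,"y":0,"z":0.0005,"turn":0},{"x":0,"y":0,"z":0.001,"turn":0},{"x":0,"y":0,"z":0.001,"turn":0}]'
```

```text
time_s: 20.1
tool_pos: [0.4837, 0.0848, 0.1164]
tool_rot: [-180.0, 0.0, 14.0]
force: [0.9, 0.5, -3.2]
grip_width: 0.0331
grasp_force: 58.0
time_s: 20.48
tool_pos: [0.484, 0.0848, 0.1159]
tool_rot: [180.0, -0.0, 14.0]
force: [-1.2, 0.1, 0.9]
grip_width: 0.0331
grasp_force: 58.0
```

Contact. Releasing, rising and moving over the heavier one.

```bash
python3 -m crank '[{"x":0,"y":0,"z":0,"turn":0},{"x":0,"y":0,"z":0,"turn":0},{"x":0,"y":0,"z":0,"turn":0},{"x":0,"y":0,"z":0,"turn":0},{"x":0,"y":0,"z":-0.02,"turn":0},{"x":0,"y":0,"z":-0.06,"turn":0},{"x":0,"y":0,"z":-0.11,"turn":0},{"x":0,"y":0,"z":-0.13,"turn":0},{"x":0,"y":0,"z":-0.13,"turn":0}]' 0.087 58
python3 -m crank '[{"x":-0.009,"y":0.027,"z":0,"turn":0},{"x":-0.022,"y":0.067,"z":0,"turn":0},{"x":-0.036,"y":0.107,"z":0,"turn":0},{"x":-0.045,"y":0.133,"z":0,"turn":0},{"x":-0.045,"y":0.133,"z":0,"turn":0},{"x":-0.045,"y":0.133,"z":0,"turn":0}]'
python3 - <<'E'
from h import *
s=imaging.read_camera("side")[:,:,::-1]
cv2.imwrite("pics/z6.png",cv2.resize(np.ascontiguousarray(s[120:300,220:460]),(720,540),interpolation=cv2.INTER_CUBIC))
E
```

```text
time_s: 21.6
tool_pos: [0.4848, 0.085, 0.247]
tool_rot: [179.9, -0.2, 14.0]
force: [-0.4, 1.2, -1.1]
grip_width: 0.0869
grasp_force: 0.0
time_s: 22.35
tool_pos: [0.4719, -0.0539, 0.2446]
tool_rot: [-179.9, 0.1, 14.0]
force: [-0.4, -0.7, -0.6]
grip_width: 0.0872
grasp_force: 0.0
```

View pics/z6.png

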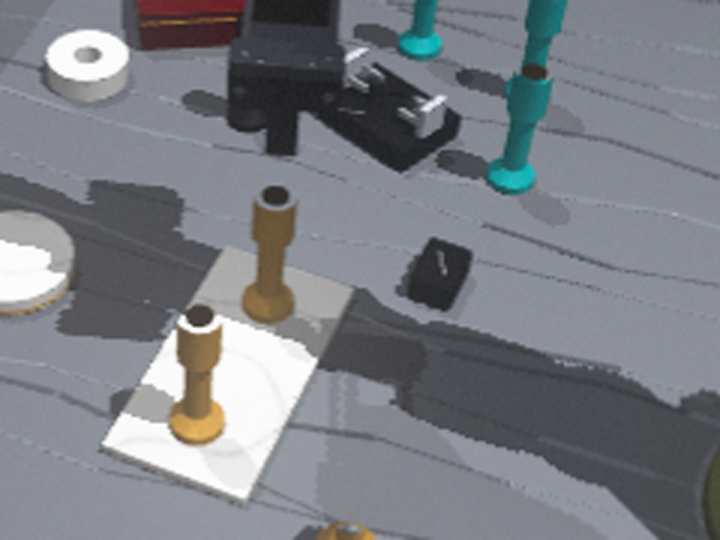

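Both stand upright on the board, with feet at (268,298) and (197,420) in the crop. Gripping the heavier.

```bash
python3 -m crank '[{"x":0,"y":0,"z":0.03,"turn":0},{"x":0,"y":0,"z":0.065,"turn":0},{"x":0,"y":0,"z":0.1,"turn":0},{"x":0,"y":0,"z":0.12,"turn":0},{"x":0,"y":0,"z":0.129,"turn":0},{"x":0,"y":0,"z":0.129,"turn":0},{"x":0,"y":0,"z":0.129,"turn":0}]'
python3 -m crank '[{"x":0,"y":0,"z":0,"turn":0},{"x":0,"y":0,"z":0,"turn":0},{"x":0,"y":0,"z":0,"turn":0},{"x":0,"y":0,"z":0,"turn":0},{"x":0,"y":0,"z":0,"turn":0},{"x":0,"y":0,"z":0,"turn":0},{"x":0,"y":0,"z":0,"turn":0},{"x":0,"y":0,"z":0,"turn":0}]' 0.0 58
python3 -m crank '[{"x":0,"y":0,"z":-0.01,"turn":0},{"x":0,"y":0,"z":-0.03,"turn":0},{"x":0,"y":0,"z":-0.06,"turn":0},{"x":0,"y":0,"z":-0.09,"turn":0},{"x":0,"y":0,"z":-0.11,"turn":0},{"x":0,"y":0,"z":-0.11,"turn":0},{"x":0,"y":0,"z":-0.11,"turn":0}]'
```

```text
time_s: 23.28
tool_pos: [0.473, -0.0549, 0.1175]
tool_rot: [180.0, -0.1, 14.0]
force: [0.0, -0.3, 0.3]
grip_width: 0.0868
grasp_force: 0.0
time_s: 24.28
tool_pos: [0.4722, -0.0549, 0.1165]
tool_rot: [-180.0, 0.0, 14.0]
force: [-0.5, 2.0, -0.3]
grip_width: 0.0328
grasp_force: 58.0
time_s: 25.15
tool_pos: [0.4713, -0.0552, 0.2254]
tool_rot: [-180.0, 0.1, 14.0]
force: [0.1, 0.7, -6.3]
grip_width: 0.0329
grasp_force: 58.0
```

```bash
python3 -m crank '[{"x":0.015,"y":0.002,"z":0,"turn":0},{"x":0.05,"y":0.006,"z":0,"turn":0},{"x":0.09,"y":0.01,"z":0,"turn":0},{"x":0.13,"y":0.015,"z":0,"turn":0},{"x":0.17,"y":0.02,"z":0,"turn":0},{"x":0.2,"y":0.023,"z":0,"turn":0},{"x":0.22,"y":0.026,"z":0,"turn":0},{"x":0.224,"y":0.026,"z":0,"turn":0},{"x":0.224,"y":0.026,"z":0,"turn":0},{"x":0.224,"y":0.026,"z":0,"turn":0},{"x":0.224,"y":0.026,"z":0,"turn":0},{"x":0.224,"y":0.026,"z":0,"turn":0}]'
python3 -m crank '[{"x":0,"y":0,"z":0,"turn":0},{"x":0,"y":0,"z":0,"turn":0},{"x":0,"y":0,"z":0,"turn":0},{"x":0,"y":0,"z":0,"turn":0}]'
python3 - <<'E'
from h import *
cv2.imwrite("pics/side7.png",imaging.read_camera("side")[:,:,::-1])
E
```

```text
time_s: 26.65
tool_pos: [0.6957, -0.0266, 0.2269]
tool_rot: [180.0, -0.0, 14.0]
force: [-0.0, -0.8, -4.6]
grip_width: 0.0326
grasp_force: 58.0
time_s: 27.15
tool_pos: [0.6959, -0.0263, 0.2265]
tool_rot: [-180.0, 0.0, 14.0]
force: [-1.2, 0.3, -5.3]
grip_width: 0.0329
grasp_force: 58.0
```

View pics/side7.png

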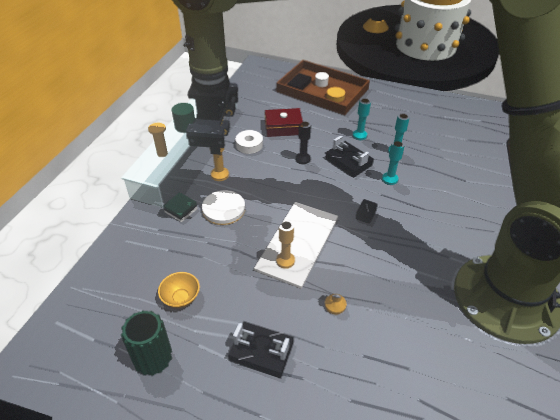

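The heavier is held upright above the drum at (219,170), the lighter stands on the board at (286,258), and the other wares are undisturbed. Handing in.

```bash
python3 -c "
from cell import env
print(env.sign_off())"
```

```text
the job is handed in; nothing more can be done
None
```

The job is handed in at about 27 s: the heavier candlestick (about 5.3 N, from the right stand) is held still about 10 cm above the drum, and the lighter (about 3.7 N) stands released on the board; sign-off returned no verdict.

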